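# Find the divider guide that still grips, with a feeler gauge

### The arm

A 6-joint arm with a two-finger parallel gripper is mounted at the origin on the work surface. World frame = base frame: x ahead of the robot, y to its left, z up, the work surface at z = 0. Lengths are in mm, angles in rad, forces in N, time in s.
With the tool pointing down it reaches from about 275 to 750 mm from the base axis. Payload 10.2 kg.
Tool frame: the origin (TCP) lies at the very end of the fingers, on their centre line; the grasp point (between the pads) lies 19 mm behind it; x points along the fingers, y is the direction in which the jaws open and shut, and the axes are right-handed (so a half turn about x gives the same grasp; the last joint's range is limited). The gripper opens to 85 mm and grips with 20 to 120 N. Pads are 22 mm wide; open, the fingers measure 114 mm over their backs; the gripper's body (76 mm by 85 mm) begins 54 mm behind the grasp point. The pads swing forward as they close: fully open they stand 13 mm farther back than shut.
Start: joints at [-1.44, 0.313, 1.498, -0, 1.331, -0.223], TCP at [181.882, -492.494, 231.294] pointing down, gripper open.
Joint ranges: [-2.94, 2.94], [-0.97, 2.17], [0.19, 2.56], [-1.23, 4.37], [0.02, 3.11], [-2.88, 2.88]. Speed limits (rad/s): [2.39, 2.39, 3.01, 3.14, 3.14, 3.14].

### API

Orientations are given as a unit quaternion [w, x, y, z].
In Python, from rig import ctrl, viewer, finish_job gives the robot as it stands.
- The arm moves only by the tool carry_out, never from a script. Its argument "targets" is a list of rows, each an object of numbers: "x", "y", "z": the shift along the world's x, y, z in m; "ax", "ay", "az": the turn, a rotation vector about the world's x, y, z in rad; "hand": the opening, from -1 (shut) to 1 (fully open). A call has 1 to 5 rows; each row is the pose to reach, as a shift and turn from the pose commanded when the call began; what a row does not reach only later rows make up. A row lasts 1/8 s, in which the tool goes at most 62.5 mm and 10.7 degrees, less where a joint would pass 70% of its speed; a pose out of reach is approached as far as the arm can. A call with a gripper value outside its range is refused whole. The fingers move at their own pace and stop on an object; "grip_force" is the grip in N (left out, the last holds). Time passes only in rows, so rows that repeat a pose let the fingers close. It gives the time, the measured TCP pose, the force and the opening at its end, in the units of the state.
- ctrl.sense(): the state, without advancing time (a new reading comes with each control period).
- viewer.capture(name): name is "side" or "top"; returns the picture (420x560x3 uint8, blue, green, red); there is no depth.
- viewer.camera_info(name): a dict with "fx", "fy", "cx", "cy" (pixels), "R" (3x3) and "t" (3): a world point X has camera coordinates R X + t. Camera axes: x right, y down, z forward; pixel columns grow to the right and rows downward; lengths in mm; the calibration is good to about 2 mm. A picture is of the moment at which its call begins. camera_info takes no time and is no camera call.
- finish_job(): hands the job in, once; it reports no verdict.
The state is a dict: "time_s": time; "joints": joint angles; "dq": joint speeds; "tau": joint torques, N m; "eef_pos": TCP position; "ee_rot": TCP orientation; "force": force on the tool from outside, world axes, zero at the start; "wrist_torque": the same for the moment, N m; "grip_width": opening from 0.0 (shut) to 1.0 (fully open).
Only numpy, scipy, OpenCV 4.12 (cv2) and the standard library are available. Lean on these libraries where they do the work, as an engineer would, in place of code of your own. Each camera call takes 0.05 s, during which the arm holds its last target. There are 200 camera calls.

### The job

One of the three divider guides in the open pedal case still grips as it should; of the others one is worn loose and one has seized. Take the feeler gauge from its stand, slide its blade gently down into the guides to find the one where it goes all the way home against a steady drag, without ever forcing it into the seized one, and leave the gauge standing there, fully home and let go. Leave everything else where it lies.

Things in the scene. Friction and masses are not known exactly. Their poses are not given: they have to be found in the camera images.
- feeler_grip (a point): feeler gauge, upright, blade down, z up, 100 g; this point is the centre of its dark steel handle: 14 mm thick (x), 30 mm wide (y), 50 mm high, its flat underside 25 mm below this point. From there a steel blade reaches 42 mm further down (tip 67 mm below this point), 6 mm thick (x), 24 mm wide (y), the last 10 mm tapering to a 2 mm tip
- blade: the blade of the gauge, fixed to the handle; origin at the middle of its tip, axes as the handle's
- stand: black plastic block fixed to the bench, 56 x 64 mm at the foot, 48 mm high, origin at the centre of its underside; at the start the gauge stands in its 10 x 30 mm pocket (10 mm along its x), the handle's underside resting on its top; free to lift straight out
- case: aluminium pedal case, fixed, 300 mm (x) by 280 mm (y), 100 mm high, walls 6 mm; origin at the centre of its underside. The lid stands open on the +y long side, leaning outward, up to 0.36 m high. The three guides stand in a row inside the -y wall
- guide_1 (a point): centre of the mouth (top) of the guide at the case's -x end; axes as the case's, z up. Each guide is an aluminium block 44 x 42 mm, its top 102 mm above the bench, level with the case rim; pocket 10 mm (x) by 30 mm (y), 60 mm deep, open at the top. Inside, two black round-nosed sprung liners, 9 to 23 mm below the mouth, leave a 2 mm slit (at 16 mm) that the blade must part
- guide_2 (a point): same point of the middle guide. The three look alike; which is good, worn or seized is drawn anew each time. Pushing the blade down by hand: worn, under 1.5 N all the way; good, a push of up to about 9 N while the taper parts the liners, then a steady drag of 3 to 6 N all the way home; seized, the taper jams with its tip 10 to 25 mm below the mouth and the push climbs past 15 N
- guide_3 (a point): same point of the guide at the case's +x end. In any guide, home means that the underside of the gauge's handle rests on the guide's top, so that feeler_grip is 25 mm above this point. The blade is spoilt if loaded beyond 30 N, counting the squeeze of the liners; a 12 N push is safe and enough
- chorus_pedal: red pedal lying in the case, 70 x 120 x 45 mm, origin under its centre; leave alone
- grey_pedal: grey pedal lying in the case, same size; leave alone
- glass_slide: glass tube standing on end, 25 mm across, 65 mm high; leave alone
- hex_keys: steel hex keys in a black block 30 x 80 mm, up to 85 mm high; leave alone
- pick_holder: black open box 45 x 60 x 30 mm with picks; leave alone
- screwdriver: screwdriver lying on the bench along its x; leave alone
- screw_jar: glass jar with steel cap, 52 mm across, 70 mm high; leave alone

How it is judged (in metres and radians):
On the way:
1. the gauge is lifted clear of its stand (z of blade in the frame of stand above 0.055 m), for 0.1 s.
At the end, for the whole second after the job is handed in: the gauge stands upright (within 0.1 rad), at rest and let go, in the guide whose liners grip its blade (over 3 N on the blade), handle within 8 mm of the mouth's centre and its underside down on the guide top within 3 mm (((horizontal distance between feeler_grip and guide_1 below 0.008 m and z of feeler_grip in the frame of guide_1 below 0.028 m) or (horizontal distance between feeler_grip and guide_2 below 0.008 m and z of feeler_grip in the frame of guide_2 below 0.028 m) or (horizontal distance between feeler_grip and guide_3 below 0.008 m and z of feeler_grip in the frame of guide_3 below 0.028 m)) and contact force between blade and anything else above 3 N and angle between feeler_grip's own z axis and vertical below 0.1 rad and linear speed of blade below 0.02 m/s); the robot touches nothing.
It fails at once if the blade is loaded beyond 30 N (contact force between blade and anything else above 30 N).
It fails at once if another thing is moved more than 30 mm (distance of any of chorus_pedal, grey_pedal, glass_slide, hex_keys, pick_holder, screwdriver, screw_jar from where it was at the start of the episode above 0.03 m).
It also fails if it takes over 54 s, if anything falls off the work surface, if the arm or the gripper's body presses on something with over 40 N, if the wrist force passes 120 N, or if a joint passes its speed limit or range.

## Working session

There is one attempt and no reset: what is moved stays moved. The work goes in short steps, Python scripts to look and compute and a tool call to move; the robot and the scene stay as the last step left them, time stands still between calls to the robot, and variables do not carry over. Pictures are saved under pics/ and viewed, about 8 in all and at most 12, crops included, and the job is handed in when it is done.

Besides the shell and the picture viewer there is one more tool, called after "Request:" as name(argument=value, ...), one argument or row to a line, values as JSON. carry_out: Moves the arm, as the interface text tells. Its arguments: {"type":"object","properties":{"targets":{"type":"array"},"grip_force":{"type":"number"}},"required":["targets"]}

```bash
mkdir -p pics
python3 - <<'E'
from rig import ctrl, viewer
import cv2
for n in("top","side"):
    cv2.imwrite(f"pics/{n}0.png",viewer.capture(n)); print(n,viewer.camera_info(n))
print(ctrl.sense())
E
```

```text
top {'fx': 433.28514767862094, 'fy': 433.28514767862094, 'cx': 273.9888866290352, 'cy': 212.33968985134283, 'R': array([[ 0.0075932 , -0.9999685 , -0.0023128 ],
       [-0.98491783, -0.00707906, -0.17287787],
       [ 0.17285606,  0.00359061, -0.98494055]]), 't': array([-134.79525379,  534.67485404, 1035.57745978])}
side {'fx': 422.73179986909963, 'fy': 422.73179986909963, 'cx': 277.6480389038704, 'cy': 210.82840187553015, 'R': array([[ 0.86588907, -0.49994313,  0.01711695],
       [-0.32094487, -0.58146444, -0.7475918 ],
       [ 0.38370628,  0.64183797, -0.66393788]]), 't': array([-548.69298288,  148.03691009,  728.51690152])}
{'time_s': 0.1, 'joints': array([-1.44040471e+00,  3.13397747e-01,  1.49834870e+00,  2.38574167e-05,
        1.33102666e+00, -2.23381199e-01]), 'dq': array([ 0.00015792, -0.00139676, -0.00128815, -0.0010433 ,  0.00359181,
        0.0006421 ]), 'tau': array([ 2.12225968e-03, -4.12898934e+01, -2.60142231e+01, -3.06762486e-04,
        2.98035593e-03,  1.41237720e-05]), 'eef_pos': array([ 181.85352641, -492.25244921,  230.79508815]), 'ee_rot': array([ 0.12400782,  0.69610115,  0.12484087, -0.69604598]), 'force': array([ 0.77446011, -0.1701442 , -0.02104466]), 'wrist_torque': array([0.00168507, 0.00918878, 0.02169993]), 'grip_width': 0.9993535539796086}
```

View pics/top0.png

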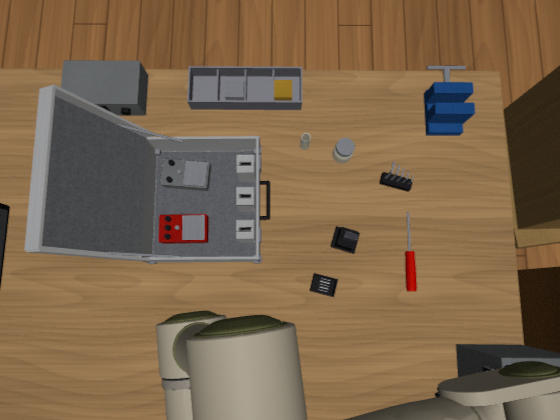

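View pics/side0.png

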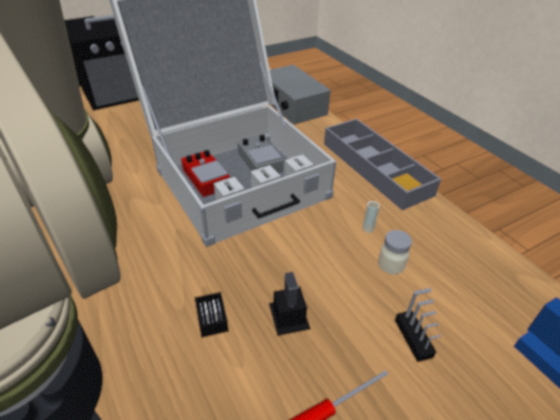

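The top view shows the guides at about (245,163), (245,196) and (245,229), and the gauge in its stand near (346,238). The side view shows the guides near (229,187), (265,175) and (299,163), and the gauge handle top near (291,278). Next I'll take enlarged crops.

Run:
```python
import cv2,numpy as np
t=cv2.imread("pics/top0.png");s=cv2.imread("pics/side0.png")
def c(i,x,y,w,h,k): return cv2.resize(i[y:y+h,x:x+w],None,fx=k,fy=k,interpolation=cv2.INTER_CUBIC)
a=c(t,220,145,50,100,6); b=c(t,320,215,50,50,6); d=c(s,205,145,120,60,3.333333); e=c(s,260,265,60,75,4)
im=np.zeros((600,800,3),np.uint8)
im[:600,:300]=a; im[:300,300:600]=b; im[300:500,300:700]=d[:200,:400]; 
cv2.imwrite("pics/c1.png",im); 
im2=np.zeros((600,800,3),np.uint8); im2[:600,:480]=c(s,260,265,60,75,8); im2[:240,480:800]=c(s,205,145,120,60,8)[:240,:320]*0
cv2.imwrite("pics/c2.png",im2[:, :480])
```

```text
(no output)
```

View pics/c1.png

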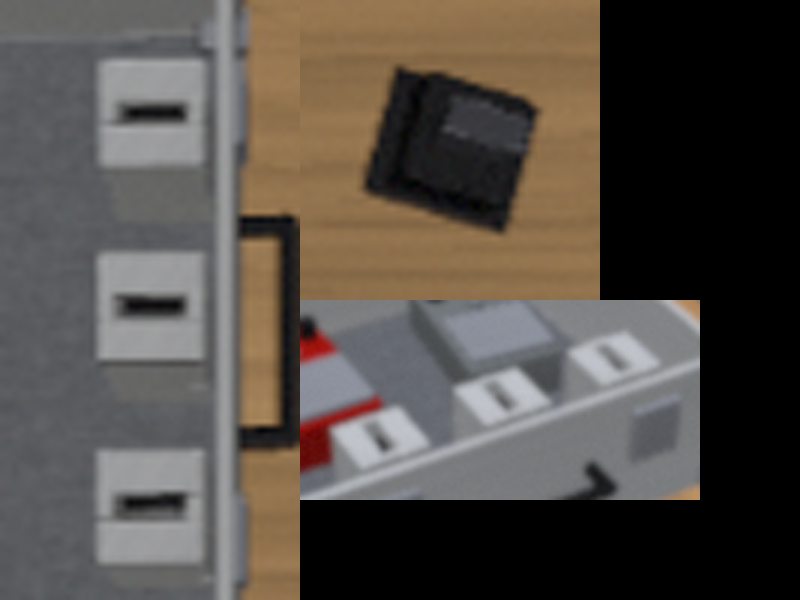

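View pics/c2.png

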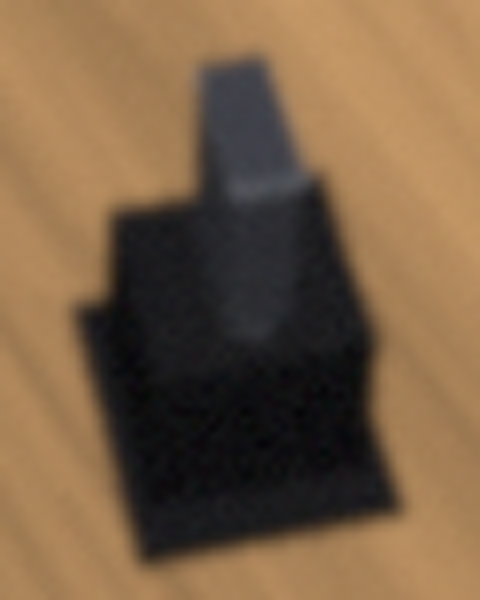

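```bash
cat > h.py <<'E'
import numpy as np
from rig import viewer
def ray(n,u,v,z):
    c=viewer.camera_info(n);R=c["R"];C=-R.T@c["t"]
    d=R.T@np.array([(u-c["cx"])/c["fx"],(v-c["cy"])/c["fy"],1]);return (C+d*(z-C[2])/d[2]).round(1)
def crop(n,X,Y,x0,y0,k,z): return ray(n,x0+(X+.5)/k-.5,y0+(Y+.5)/k-.5,z)
E
python3 - <<'E'
from h import *
print("guides top"); 
for p in[(152,112),(152,305),(152,502)]: print(crop("top",*p,220,145,6,102))
print("blockcorners g1..3 top")
for q in[(97,58,207,165),(97,252,207,360),(97,450,207,565)]: print(crop("top",q[0],q[1],220,145,6,102),crop("top",q[2],q[3],220,145,6,102))
print("guides side")
for p in[(613-300,357-300),(501-300,397-300),(380-300,437-300)]: print(crop("side",*p,205,145,10/3,102))
print("handle top, topcam")
for p in[(452,93),(538,107),(527,150),(443,133)]: print(crop("top",p[0]-300,p[1],320,215,6,98))
print("handle top, side")
P=[crop("side",*p,260,265,8,98) for p in[(203,66),(265,56),(303,180),(232,193)]];print(P,np.mean(P,0))
print("foot side",[crop("side",*p,260,265,8,0) for p in[(80,308),(145,560),(402,512)]])
print("foot top",[crop("top",p[0]-300,p[1],320,215,6,0) for p in[(398,68),(365,190),(503,232)]])
E
```

```text
guides top
[645.8 -59.9 102. ]
[566.4 -61.4 102. ]
[487.4 -63.  102. ]
blockcorners g1..3 top
[668.2 -37.2 102. ] [623.9 -82.4 102. ]
[587.8 -39.1 102. ] [544.3 -83.6 102. ]
[507.9 -40.9 102. ] [462.8 -84.9 102. ]
guides side
[646.9 -59.8 102. ]
[566.4 -62.8 102. ]
[487.2 -63.1 102. ]
handle top, topcam
[ 485.3 -298.6   98. ]
[ 480.  -332.3   98. ]
[ 463.  -327.5   98. ]
[ 469.5 -294.8   98. ]
handle top, side
[array([ 473. , -297.4,   98. ]), array([ 484.8, -301.1,   98. ]), array([ 475.3, -330.3,   98. ]), array([ 462.1, -326.4,   98. ])] [ 473.8 -313.8   98. ]
foot side [array([ 459.9, -273.1,    0. ]), array([ 441.3, -333.3,    0. ]), array([ 492.8, -349.5,    0. ])]
foot top [array([ 509.2, -291.4,    0. ]), array([ 456.4, -276.3,    0. ]), array([ 438.8, -335. ,    0. ])]
```

Request:
carry_out(
  targets=[
    {"x": 0.06, "y": 0.036, "z": 0, "az": 0.18, "hand": 1},
    {"x": 0.12, "y": 0.072, "z": 0, "az": 0.36, "hand": 1},
    {"x": 0.18, "y": 0.108, "z": 0, "az": 0.54, "hand": 1},
    {"x": 0.24, "y": 0.144, "z": 0, "az": 0.72, "hand": 1},
    {"x": 0.292, "y": 0.179, "z": -0.01, "az": 0.9, "hand": 1},
  ],
  grip_force=40,
)

```text
invalid input at $.targets[0]: expected keys x, y, z, ax, ay, az, hand
```

Request:
carry_out(
  targets=[
    {"x": 0.06, "y": 0.036, "z": 0, "ax": 0, "ay": 0, "az": 0.18, "hand": 1},
    {"x": 0.12, "y": 0.072, "z": 0, "ax": 0, "ay": 0, "az": 0.36, "hand": 1},
    {"x": 0.18, "y": 0.108, "z": 0, "ax": 0, "ay": 0, "az": 0.54, "hand": 1},
    {"x": 0.24, "y": 0.144, "z": 0, "ax": 0, "ay": 0, "az": 0.72, "hand": 1},
    {"x": 0.292, "y": 0.179, "z": -0.01, "ax": 0, "ay": 0, "az": 0.9, "hand": 1},
  ],
  grip_force=40,
)

```text
time_s: 0.72
eef_pos: [450.0, -328.8, 224.6]
ee_rot: [0.417, 0.571, 0.416, -0.571]
force: [0.2, -0.2, 0.3]
grip_width: 1.002
```

Request:
carry_out(
  targets=[
    {"x": 0, "y": 0, "z": -0.03, "ax": 0, "ay": 0, "az": 0.02, "hand": 1},
    {"x": 0, "y": 0, "z": -0.06, "ax": 0, "ay": 0, "az": 0.02, "hand": 1},
    {"x": 0, "y": 0, "z": -0.06, "ax": 0, "ay": 0, "az": 0.02, "hand": 1},
    {"x": 0, "y": 0, "z": -0.06, "ax": 0, "ay": 0, "az": 0.02, "hand": 1},
  ],
)

```text
time_s: 1.23
eef_pos: [448.6, -330.5, 165.8]
ee_rot: [0.421, 0.569, 0.42, -0.568]
force: [0.7, -0.6, 0.8]
grip_width: 0.995
```

```bash
cat >> h.py <<'E'
def st():
    from rig import ctrl
    from scipy.spatial.transform import Rotation as Ro
    s=ctrl.sense();R=Ro.from_quat(np.roll(s["ee_rot"],-1)).as_matrix()
    print(s["time_s"],s["eef_pos"].round(1),"F",s["force"].round(2),"w",round(s["grip_width"],3),"yawY",round(np.arctan2(R[1,1],R[0,1]),4),"x",R[:,0].round(4))
E
python3 -c "
from h import *
st()"
```

```text
1.225 [ 448.6 -330.5  165.8] F [ 0.69 -0.59  0.84] w 0.995 yawY -0.2973 x [ 0.001  -0.0011 -1.    ]
```

Request:
carry_out(
  targets=[
    {"x": 0.0254, "y": 0.017, "z": 0, "ax": 0, "ay": 0, "az": 0, "hand": 1},
    {"x": 0.0254, "y": 0.017, "z": -0.02, "ax": 0, "ay": 0, "az": 0, "hand": 1},
    {"x": 0.0254, "y": 0.017, "z": -0.05, "ax": 0, "ay": 0, "az": 0, "hand": 1},
    {"x": 0.0254, "y": 0.017, "z": -0.08, "ax": 0, "ay": 0, "az": 0, "hand": 1},
    {"x": 0.0254, "y": 0.017, "z": -0.107, "ax": 0, "ay": 0, "az": 0, "hand": 1},
  ],
)

```text
time_s: 1.85
eef_pos: [474.3, -313.8, 58.1]
ee_rot: [0.421, 0.569, 0.42, -0.568]
force: [-0.7, 0.9, -0.5]
grip_width: 0.996
```

Request:
carry_out(
  targets=[
    {"x": 0, "y": 0, "z": 0, "ax": 0, "ay": 0, "az": 0, "hand": 1},
    {"x": 0, "y": 0, "z": 0, "ax": 0, "ay": 0, "az": 0, "hand": 1},
  ],
)

```text
time_s: 2.1
eef_pos: [474.5, -313.8, 59.4]
ee_rot: [0.421, 0.569, 0.419, -0.568]
force: [0.2, -0.7, 0.4]
grip_width: 1.001
```

```bash
python3 -c "
from h import *
import cv2
st()
s=viewer.capture('side')
cv2.imwrite('pics/g.png',cv2.resize(s[200:350,200:400],None,fx=4,fy=4,interpolation=2))"
```

```text
2.1 [ 474.5 -313.8   59.4] F [ 0.2  -0.67  0.43] w 1.001 yawY -0.2971 x [ 0.002  -0.0021 -1.    ]
```

View pics/g.png

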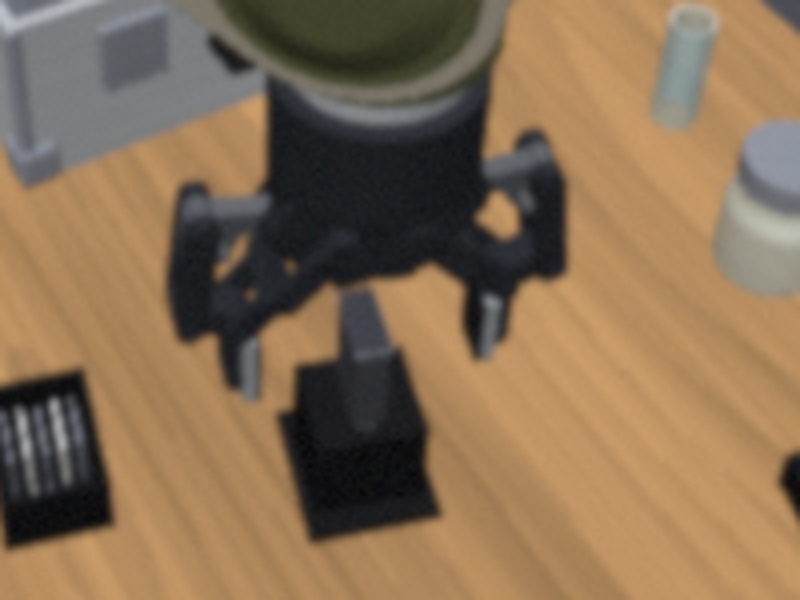

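The jaws straddle the handle (handle at (365,350), pads at (250,365) and (488,325)). I'll close them now.

Request:
carry_out(
  targets=[
    {"x": 0, "y": 0, "z": 0, "ax": 0, "ay": 0, "az": 0, "hand": -1},
    {"x": 0, "y": 0, "z": 0, "ax": 0, "ay": 0, "az": 0, "hand": -1},
    {"x": 0, "y": 0, "z": 0, "ax": 0, "ay": 0, "az": 0, "hand": -1},
    {"x": 0, "y": 0, "z": 0, "ax": 0, "ay": 0, "az": 0, "hand": -1},
    {"x": 0, "y": 0, "z": 0, "ax": 0, "ay": 0, "az": 0, "hand": -1},
  ],
  grip_force=60,
)

```text
time_s: 2.78
eef_pos: [473.8, -313.1, 57.7]
ee_rot: [-0.421, -0.568, -0.42, 0.568]
force: [-0.8, 0.8, 1.9]
grip_width: 0.154
```

Request:
carry_out(
  targets=[
    {"x": 0, "y": 0, "z": 0.0, "ax": 0, "ay": 0, "az": 0, "hand": -1},
    {"x": 0, "y": 0, "z": 0, "ax": 0, "ay": 0, "az": 0, "hand": -1},
  ],
)

```text
time_s: 3.02
eef_pos: [473.8, -313.1, 57.7]
ee_rot: [-0.421, -0.568, -0.42, 0.568]
force: [-1.9, 0.3, 2.9]
grip_width: 0.153
```

```bash
python3 -c "
from h import *
st()"
```

```text
3.025 [ 473.8 -313.1   57.7] F [-1.87  0.31  2.94] w 0.153 yawY -0.297 x [ 1.e-04 -1.e-04 -1.e+00]
```

Request:
carry_out(
  targets=[
    {"x": 0, "y": 0, "z": 0.02, "ax": 0, "ay": 0, "az": 0, "hand": -1},
    {"x": 0, "y": 0, "z": 0.05, "ax": 0, "ay": 0, "az": 0, "hand": -1},
    {"x": 0, "y": 0, "z": 0.09, "ax": 0, "ay": 0, "az": 0, "hand": -1},
    {"x": 0, "y": 0, "z": 0.13, "ax": 0, "ay": 0, "az": 0, "hand": -1},
    {"x": 0, "y": 0, "z": 0.13, "ax": 0, "ay": 0, "az": 0, "hand": -1},
  ],
)

```text
time_s: 3.65
eef_pos: [474.6, -313.8, 190.2]
ee_rot: [0.422, 0.569, 0.419, -0.568]
force: [-0.3, 0.5, -1.6]
grip_width: 0.154
```

Request:
carry_out(
  targets=[
    {"x": 0, "y": 0.04, "z": 0, "ax": 0, "ay": 0, "az": 0.08, "hand": -1},
    {"x": 0.003, "y": 0.09, "z": 0, "ax": 0, "ay": 0, "az": 0.16, "hand": -1},
    {"x": 0.006, "y": 0.14, "z": 0, "ax": 0, "ay": 0, "az": 0.24, "hand": -1},
    {"x": 0.01, "y": 0.19, "z": 0, "ax": 0, "ay": 0, "az": 0.315, "hand": -1},
    {"x": 0.0135, "y": 0.24, "z": 0, "ax": 0, "ay": 0, "az": 0.315, "hand": -1},
  ],
)

```text
time_s: 4.28
eef_pos: [486.7, -71.3, 186.3]
ee_rot: [0.504, 0.495, 0.505, -0.496]
force: [0.2, -0.6, -0.4]
grip_width: 0.156
```

Request:
carry_out(
  targets=[
    {"x": 0, "y": 0, "z": 0, "ax": 0, "ay": 0, "az": 0, "hand": -1},
    {"x": 0, "y": 0, "z": 0, "ax": 0, "ay": 0, "az": 0, "hand": -1},
  ],
)

```text
time_s: 4.53
eef_pos: [487.0, -73.2, 186.7]
ee_rot: [0.504, 0.495, 0.505, -0.496]
force: [-0.2, -1.1, -1.3]
grip_width: 0.156
```

```bash
python3 -c "
from h import *
import cv2
st()
s=viewer.capture('side')
cv2.imwrite('pics/g2.png',cv2.resize(s[100:250,160:360],None,fx=4,fy=4,interpolation=2))"
```

```text
4.525 [487.  -73.2 186.7] F [-0.17 -1.08 -1.34] w 0.156 yawY 0.0181 x [-1.3e-03  3.0e-04 -1.0e+00]
```

View pics/g2.png

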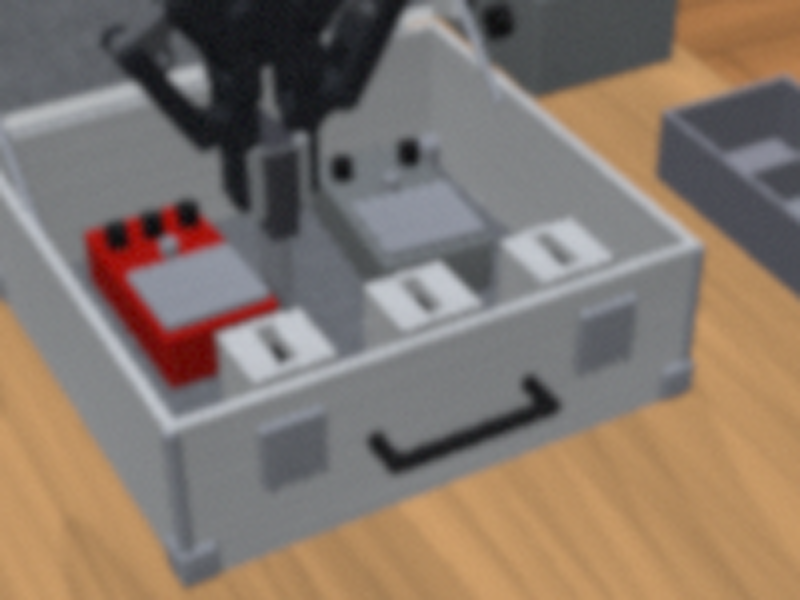

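```bash
python3 -c "
from h import *
print(crop('side',280,237,160,100,4,177.4), crop('side',281,148,160,100,4,227.4))"
```

```text
[484.3 -83.8 177.4] [484.  -92.4 227.4]
```

Request:
carry_out(
  targets=[
    {"x": 0.0003, "y": 0.0102, "z": 0, "ax": 0, "ay": 0, "az": 0, "hand": -1},
    {"x": 0.0003, "y": 0.0102, "z": 0, "ax": 0, "ay": 0, "az": 0, "hand": -1},
    {"x": 0.0003, "y": 0.0102, "z": -0.015, "ax": 0, "ay": 0, "az": 0, "hand": -1},
    {"x": 0.0003, "y": 0.0102, "z": -0.03, "ax": 0, "ay": 0, "az": 0, "hand": -1},
    {"x": 0.0003, "y": 0.0102, "z": -0.03, "ax": 0, "ay": 0, "az": 0, "hand": -1},
  ],
)

```text
time_s: 5.2
eef_pos: [486.8, -62.7, 155.9]
ee_rot: [0.503, 0.495, 0.505, -0.496]
force: [-0.7, 0.7, -0.4]
grip_width: 0.159
```

Request:
carry_out(
  targets=[
    {"x": 0, "y": 0, "z": -0.003, "ax": 0, "ay": 0, "az": 0, "hand": -1},
    {"x": 0, "y": 0, "z": -0.006, "ax": 0, "ay": 0, "az": 0, "hand": -1},
    {"x": 0, "y": 0, "z": -0.008, "ax": 0, "ay": 0, "az": 0, "hand": -1},
    {"x": 0, "y": 0, "z": -0.008, "ax": 0, "ay": 0, "az": 0, "hand": -1},
  ],
)

```text
time_s: 5.7
eef_pos: [487.5, -62.8, 149.5]
ee_rot: [0.504, 0.495, 0.505, -0.495]
force: [0.4, -0.7, -1.4]
grip_width: 0.153
```

```bash
python3 -c "
from h import *
import cv2
st()
s=viewer.capture('side')
cv2.imwrite('pics/g3.png',cv2.resize(s[130:220,180:300],None,fx=6,fy=6,interpolation=2))"
```

```text
5.7 [487.5 -62.8 149.5] F [ 0.4  -0.67 -1.39] w 0.153 yawY 0.018 x [-1.e-04  0.e+00 -1.e+00]
```

View pics/g3.png

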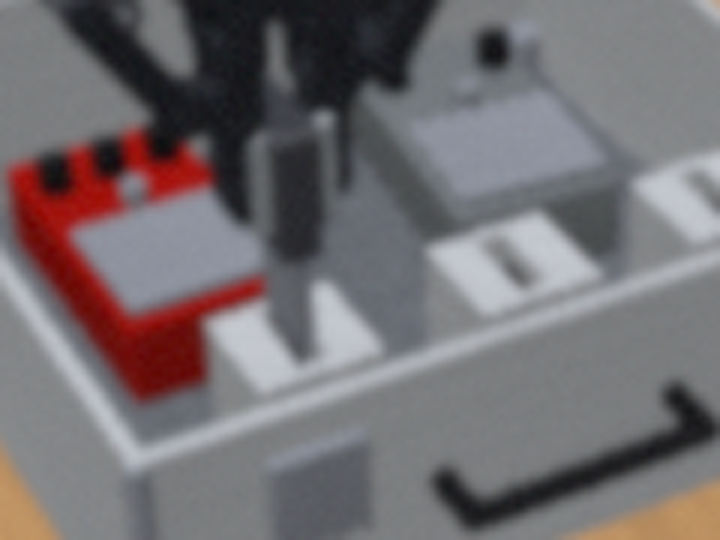

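The blade sits in guide_1's mouth, with dark pocket left visible at (303,355), and there is no side force. I'll lower it slowly.

Request:
carry_out(
  targets=[
    {"x": 0, "y": 0, "z": -0.002, "ax": 0, "ay": 0, "az": 0, "hand": -1},
    {"x": 0, "y": 0, "z": -0.004, "ax": 0, "ay": 0, "az": 0, "hand": -1},
    {"x": 0, "y": 0, "z": -0.005, "ax": 0, "ay": 0, "az": 0, "hand": -1},
    {"x": 0, "y": 0, "z": -0.006, "ax": 0, "ay": 0, "az": 0, "hand": -1},
    {"x": 0, "y": 0, "z": -0.007, "ax": 0, "ay": 0, "az": 0, "hand": -1},
  ],
)

```text
time_s: 6.38
eef_pos: [487.6, -62.9, 142.5]
ee_rot: [0.504, 0.495, 0.504, -0.495]
force: [0.8, 0.1, -0.6]
grip_width: 0.158
```

Request:
carry_out(
  targets=[
    {"x": 0, "y": 0, "z": -0.001, "ax": 0, "ay": 0, "az": 0, "hand": -1},
    {"x": 0, "y": 0, "z": -0.002, "ax": 0, "ay": 0, "az": 0, "hand": -1},
    {"x": 0, "y": 0, "z": -0.003, "ax": 0, "ay": 0, "az": 0, "hand": -1},
  ],
)

```text
time_s: 6.75
eef_pos: [487.8, -62.9, 139.7]
ee_rot: [0.505, 0.496, 0.504, -0.495]
force: [1.4, 0.8, 0.9]
grip_width: 0.158
```

Request:
carry_out(
  targets=[
    {"x": 0, "y": 0, "z": -0.001, "ax": 0, "ay": 0, "az": 0, "hand": -1},
    {"x": 0, "y": 0, "z": -0.002, "ax": 0, "ay": 0, "az": 0, "hand": -1},
  ],
)

```text
time_s: 7.0
eef_pos: [488.0, -62.9, 137.8]
ee_rot: [0.505, 0.496, 0.504, -0.495]
force: [1.9, -0.2, 3.4]
grip_width: 0.154
```

Request:
carry_out(
  targets=[
    {"x": 0, "y": 0, "z": -0.001, "ax": 0, "ay": 0, "az": 0, "hand": -1},
    {"x": 0, "y": 0, "z": -0.001, "ax": 0, "ay": 0, "az": 0, "hand": -1},
  ],
)

```text
time_s: 7.25
eef_pos: [487.8, -62.9, 136.7]
ee_rot: [0.505, 0.496, 0.504, -0.495]
force: [3.2, 0.4, 1.5]
grip_width: 0.156
```

Request:
carry_out(
  targets=[
    {"x": 0.0005, "y": 0, "z": -0.001, "ax": 0, "ay": 0, "az": 0, "hand": -1},
    {"x": 0.0005, "y": 0, "z": -0.002, "ax": 0, "ay": 0, "az": 0, "hand": -1},
  ],
)

```text
time_s: 7.5
eef_pos: [488.0, -62.9, 134.7]
ee_rot: [0.505, 0.495, 0.504, -0.496]
force: [0.4, 0.1, 5.7]
grip_width: 0.156
```

Request:
carry_out(
  targets=[
    {"x": 0, "y": 0, "z": -0.001, "ax": 0, "ay": 0, "az": 0, "hand": -1},
    {"x": 0, "y": 0, "z": -0.001, "ax": 0, "ay": 0, "az": 0, "hand": -1},
  ],
)

```text
time_s: 7.75
eef_pos: [488.0, -62.9, 133.6]
ee_rot: [0.504, 0.495, 0.504, -0.496]
force: [1.5, -0.9, 4.3]
grip_width: 0.157
```

Request:
carry_out(
  targets=[
    {"x": 0, "y": 0, "z": -0.001, "ax": 0, "ay": 0, "az": 0, "hand": -1},
    {"x": 0, "y": 0, "z": -0.002, "ax": 0, "ay": 0, "az": 0, "hand": -1},
  ],
)

```text
time_s: 8.0
eef_pos: [488.2, -62.9, 131.8]
ee_rot: [0.505, 0.495, 0.504, -0.495]
force: [0.9, -0.3, 7.3]
grip_width: 0.155
```

Request:
carry_out(
  targets=[
    {"x": 0, "y": 0, "z": -0.001, "ax": 0, "ay": 0, "az": 0, "hand": -1},
    {"x": 0, "y": 0, "z": -0.001, "ax": 0, "ay": 0, "az": 0, "hand": -1},
  ],
)

```text
time_s: 8.25
eef_pos: [488.1, -62.9, 130.8]
ee_rot: [0.505, 0.495, 0.504, -0.495]
force: [0.2, 0.2, 6.0]
grip_width: 0.154
```

Request:
carry_out(
  targets=[
    {"x": 0, "y": 0, "z": -0.001, "ax": 0, "ay": 0, "az": 0, "hand": -1},
    {"x": 0, "y": 0, "z": -0.002, "ax": 0, "ay": 0, "az": 0, "hand": -1},
  ],
)

```text
time_s: 8.5
eef_pos: [488.3, -62.9, 129.1]
ee_rot: [0.505, 0.496, 0.504, -0.495]
force: [0.1, -0.2, 8.8]
grip_width: 0.154
```

Request:
carry_out(
  targets=[
    {"x": 0, "y": 0, "z": -0.001, "ax": 0, "ay": 0, "az": 0, "hand": -1},
  ],
)

```text
time_s: 8.62
eef_pos: [488.2, -62.9, 128.0]
ee_rot: [0.505, 0.496, 0.504, -0.495]
force: [1.2, -0.2, 6.9]
grip_width: 0.156
```

Request:
carry_out(
  targets=[
    {"x": 0, "y": 0, "z": -0.001, "ax": 0, "ay": 0, "az": 0, "hand": -1},
    {"x": 0, "y": 0, "z": -0.002, "ax": 0, "ay": 0, "az": 0, "hand": -1},
  ],
)

```text
time_s: 8.88
eef_pos: [488.1, -62.9, 125.8]
ee_rot: [0.505, 0.495, 0.504, -0.495]
force: [0.2, 0.6, 5.5]
grip_width: 0.153
```

The push peaked at about 9–10 N and is now falling at 28 mm depth, so the taper is past the liners. I'll carry on down.

Request:
carry_out(
  targets=[
    {"x": 0, "y": 0, "z": -0.002, "ax": 0, "ay": 0, "az": 0, "hand": -1},
    {"x": 0, "y": 0, "z": -0.004, "ax": 0, "ay": 0, "az": 0, "hand": -1},
  ],
)

```text
time_s: 9.12
eef_pos: [488.1, -62.9, 121.7]
ee_rot: [0.505, 0.496, 0.504, -0.495]
force: [0.8, 0.4, 6.2]
grip_width: 0.158
```

Request:
carry_out(
  targets=[
    {"x": 0, "y": 0, "z": -0.002, "ax": 0, "ay": 0, "az": 0, "hand": -1},
    {"x": 0, "y": 0, "z": -0.004, "ax": 0, "ay": 0, "az": 0, "hand": -1},
    {"x": 0, "y": 0, "z": -0.006, "ax": 0, "ay": 0, "az": 0, "hand": -1},
  ],
)

```text
time_s: 9.5
eef_pos: [488.1, -62.9, 115.7]
ee_rot: [0.505, 0.496, 0.504, -0.495]
force: [0.1, 0.2, 6.5]
grip_width: 0.158
```

Request:
carry_out(
  targets=[
    {"x": 0, "y": 0, "z": -0.002, "ax": 0, "ay": 0, "az": 0, "hand": -1},
    {"x": 0, "y": 0, "z": -0.003, "ax": 0, "ay": 0, "az": 0, "hand": -1},
  ],
)

```text
time_s: 9.75
eef_pos: [488.1, -62.9, 112.7]
ee_rot: [0.505, 0.496, 0.504, -0.495]
force: [1.2, 0.9, 6.1]
grip_width: 0.158
```

Request:
carry_out(
  targets=[
    {"x": 0, "y": 0, "z": -0.001, "ax": 0, "ay": 0, "az": 0, "hand": -1},
  ],
)

```text
time_s: 9.88
eef_pos: [488.2, -62.9, 111.8]
ee_rot: [0.505, 0.496, 0.504, -0.495]
force: [0.4, -0.2, 5.7]
grip_width: 0.158
```

Request:
carry_out(
  targets=[
    {"x": 0, "y": 0, "z": -0.001, "ax": 0, "ay": 0, "az": 0, "hand": -1},
    {"x": 0, "y": 0, "z": -0.001, "ax": 0, "ay": 0, "az": 0, "hand": -1},
  ],
)

```text
time_s: 10.12
eef_pos: [488.2, -62.9, 111.6]
ee_rot: [0.505, 0.495, 0.504, -0.495]
force: [-3.4, 0.2, 15.0]
grip_width: 0.154
```

The gauge is home: it stops at eef z 111.6, as predicted, and the force steps up. I'll release and retreat.

Request:
carry_out(
  targets=[
    {"x": 0, "y": 0, "z": 0.0005, "ax": 0, "ay": 0, "az": 0, "hand": 0.1},
    {"x": 0, "y": 0, "z": 0.0005, "ax": 0, "ay": 0, "az": 0, "hand": 0.1},
    {"x": 0, "y": 0, "z": 0.0005, "ax": 0, "ay": 0, "az": 0, "hand": 0.1},
    {"x": 0, "y": 0, "z": 0.0005, "ax": 0, "ay": 0, "az": 0, "hand": 0.1},
  ],
)

```text
time_s: 10.62
eef_pos: [487.9, -62.8, 110.9]
ee_rot: [0.504, 0.495, 0.505, -0.496]
force: [1.0, -0.4, -0.2]
grip_width: 0.549
```

Request:
carry_out(
  targets=[
    {"x": 0, "y": 0, "z": 0.01, "ax": 0, "ay": 0, "az": 0, "hand": 0.1},
    {"x": 0, "y": 0, "z": 0.03, "ax": 0, "ay": 0, "az": 0, "hand": 0.1},
    {"x": 0, "y": 0, "z": 0.06, "ax": 0, "ay": 0, "az": 0, "hand": 0.1},
    {"x": 0, "y": 0, "z": 0.1, "ax": 0, "ay": 0, "az": 0, "hand": 0.1},
    {"x": 0, "y": 0, "z": 0.14, "ax": 0, "ay": 0, "az": 0, "hand": 0.1},
  ],
)

```text
time_s: 11.25
eef_pos: [487.9, -62.8, 253.1]
ee_rot: [0.505, 0.496, 0.504, -0.495]
force: [0.4, 0.8, -0.0]
grip_width: 0.552
```

Request:
carry_out(
  targets=[
    {"x": 0, "y": 0, "z": 0, "ax": 0, "ay": 0, "az": 0, "hand": 0.1},
    {"x": 0, "y": 0, "z": 0, "ax": 0, "ay": 0, "az": 0, "hand": 0.1},
    {"x": 0, "y": 0, "z": 0, "ax": 0, "ay": 0, "az": 0, "hand": 0.1},
  ],
)

```text
time_s: 11.62
eef_pos: [487.7, -62.7, 250.1]
ee_rot: [0.504, 0.495, 0.505, -0.496]
force: [-0.6, 0.2, 0.6]
grip_width: 0.546
```

```bash
python3 -c "
from h import *
import cv2
st()
s=viewer.capture('side')
cv2.imwrite('pics/g4.png',cv2.resize(s[90:215,160:320],None,fx=4.8,fy=4.8,interpolation=2))"
```

```text
11.625 [487.7 -62.7 250.1] F [-0.65  0.18  0.62] w 0.546 yawY 0.0179 x [-2.e-03  8.e-04 -1.e+00]
```

View pics/g4.png

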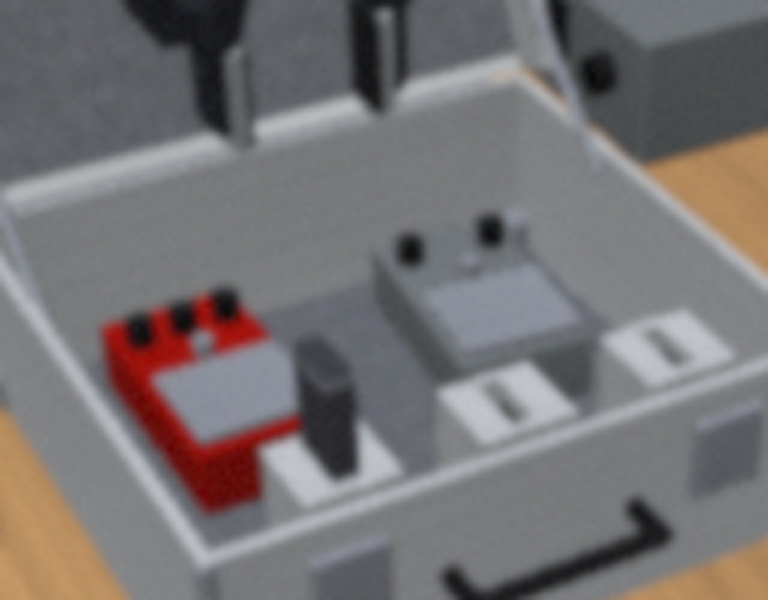

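The gauge stands upright on guide_1. The handle top is near (327,365) and its foot is flat on the guide top near (343,472). The gripper is clear and the pedals haven't moved.

```bash
python3 -c "
from h import *
print(crop('side',327,365,160,90,4.8,152))
from rig import finish_job
finish_job()"
```

```text
[486.5 -67.7 152. ]
the job is handed in; nothing more can be done
```

The feeler gauge is standing fully home in guide_1, the guide at the case's -x end, upright and let go, and the job is handed in. I gripped it at its handle, lifted it from the stand and lowered it into guide_1 in 1–2 mm steps.

- **Which guide:** the push rose to about 9–10 N (force reading 8.8 N, plus about 1 N for the gauge's weight) as the taper parted the liners. It then held at a steady drag of about 6–7 N. That is slightly above the stated 3–6 N, within sensor noise. It never jammed, so guide_1 is the good one, and I did not try guide_2 or guide_3.
- **Fully home:** the tool stopped at z 111.6 mm, against 111.7 mm predicted for the handle resting on the guide top. The reading then stepped to 15 N as the handle seated. That was a brief excess over the advised 12 N push, taken at least partly by the handle on the guide top.
- **Last checks:** the final picture shows the gauge upright on guide_1 with the gripper clear and open above it. Both pedals look unmoved; the things on the bench were outside that last picture. The tool was within 1 mm of the measured mouth centre at release. A rough pixel reading of the handle top came out about 5 mm off in y, which I put down to how I read the pixel.

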